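# Press a plug home with a ratchet bar clamp, then release it

## Task

Press the steel plug fully home into the sample cell with the bench bar clamp: pump its long lever in repeated strokes until the plug's flange sits firmly against the cell, stopping as soon as the lever goes solid so that the plug is not over-pressed, and do not push the jaw forward by hand. Then hold down the small release lever at the jaw's rear, slide the jaw all the way back to its rear stop, and let go. Work gently and leave the jar, the weight and the dish where they stand.

Things in the scene. Friction and masses are not known exactly. Their poses are not given: they have to be found in the camera images.
- clamp: Bar clamp screwed to the bench: aluminium base plate 360 x 100 x 12 mm, over it a toothed steel bar (20 mm wide, top at 52 mm, saw teeth of 5 mm pitch). Origin on the bench under the bar; x runs along the bar in the closing direction, from the rear stop (front face at x = -153 mm) to the sample cell, z up. It does not move.
- jaw: Sliding jaw: grey housing 60 (x) x 40 mm, from 30 to 96 mm above the bench, on the bar, with a 14 mm push rod ending in a round rubber pad (32 mm) 120 mm ahead of its origin. It carries the pump lever and the release lever. Origin at bench height below the housing's middle, axes as the clamp's. A ratchet stops it going back unless the release lever is held down.
- jaw_slide (a joint): Jaw position, m: 0 = fully back against the rear stop, grows towards the cell. Jaw origin is at clamp x = -115 mm + this. The pad pushes the plug from about 0.070 on, and reads 0.084 with the plug home. Sliding friction about 3 N.
- jaw_pad (a point): Centre of the pad's front face, 66 mm above the bench.
- pump_hinge (a joint): Pump lever angle, rad: 0 = up (sprung, returns by itself), 0.55 = bottom of its stroke (hard stop). The first 0.1 to 0.3 rad are idle, then it drives the jaw forward: 5 or 10 mm a full stroke, held tooth by tooth. When the plug is home it goes solid part way down. Its hinge is pump_axis.
- pump_pad (a point): Middle of the top face of the pump lever's black paddle (54 mm along x, 34 wide, 6 thick), which reaches forward over the push rod and is pressed down from above. At rest 126 mm above the bench, 63 mm ahead of the hinge, face rising forwards by 0.28 rad. At the bottom of the stroke it is 39 mm lower and 11 mm further forward on the jaw, plus the jaw's own advance.
- plug: The plug: steel flange 28 mm in diameter and 6 mm thick on a brass stem that stands in the cell's bore; it slides only along the clamp's x. Origin at the centre of the flange's outer face (towards the jaw), 66 mm above the bench, at clamp x = 75 mm + plug_slide.
- plug_slide (a joint): Depth of the plug, m: starts at 0 to 0.004, 0.014 = home, flange against the cell's face. Tight fit: about 7 N to push it; it stays where it is left.
- release_hinge (a joint): Release lever angle, rad: 0 to 0.12 at rest (sprung, rides on the teeth), 0.32 = fully down (hard stop). From about 0.18 on the jaw is free to slide back. Its hinge is 48 mm below and 32 mm ahead of release_pad; fully down takes 3 to 6 N on the pad, which swings about 10 mm down and 15 mm to the rear.
- release_pad (a point): Middle of the top face of the release lever's black thumb pad (34 mm along x, 36 wide), 58 mm behind the jaw's origin, 102 mm above the bench at rest. Its rear end is turned up: inner face 17 mm behind this point, 16 mm high. With the pad held down, push the upturned end to the rear (3 to 6 N) to draw the jaw back. The other three sides are free.
- jar: Bystander: amber glass jar with white cap, 48 mm in diameter, 85 mm high; origin at its underside.
- weight: Bystander: steel check weight with a small knob, 34 mm in diameter, 54 mm high; origin at its underside.
- dish: Bystander: white ceramic weighing dish, 70 mm in diameter, 16 mm high; origin at its underside.
- cell_face (a point): Centre of the open face of the sample cell, an aluminium cylinder 48 mm in diameter and 57 mm long lying along the clamp's x in a cradle, backed by the fixed jaw; at clamp x = 95 mm, 66 mm above the bench.
- pump_axis (a point): Hinge of the pump lever, 8 mm ahead of the jaw's origin, 84 mm above the bench. Steady force on the paddle: 2 to 4 N (spring only), 5 to 9 N as the jaw slides, 8 to 11 N as the plug goes in, and brief kicks of 12 N or more at each click of the ratchet. With the plug home it is solid: a steady 13 to 17 N seats it (jaw push = 2.3 x what exceeds 5 N), above 24 N is too much.

How it is judged:
On the way, in this order (a step that is already met when the one before it is completed fails the run):
1. the pump lever is pressed well down while the plug still stands out (value of joint pump_hinge above 0.3 rad and value of joint plug_slide below 0.012 m), for 0.02 s.
2. with the pump lever pressed, the jaw holds the plug home (within 1.5 mm) with more than 12 N (value of joint pump_hinge above 0.06 rad and value of joint plug_slide above 0.0125 m and contact force between jaw and plug above 12 N), for 0.15 s.
3. the release lever is held down with the jaw still forward (value of joint release_hinge above 0.18 rad and value of joint jaw_slide above 0.03 m), for 0.1 s.
At the end, for the whole second after the job is handed in: The plug is home (within 1.5 mm), the jaw is back at its rear stop (within 4 mm) and at rest, and both levers have sprung back (value of joint plug_slide above 0.0125 m and value of joint jaw_slide below 0.004 m and value of joint pump_hinge below 0.06 rad and value of joint release_hinge below 0.17 rad and linear speed of jaw below 0.005 m/s); the robot touches nothing.
It fails at once if the plug is over-pressed: the jaw pushes on it with more than 50 N (contact force between jaw and plug above 50 N).
It fails at once if the jaw is pushed forward by hand (it advances faster than 12 mm/s with the pump lever up, before it has reached the plug) (velocity of joint jaw_slide above 0.012 m/s and value of joint pump_hinge below 0.03 rad and value of joint jaw_slide between 0.01 and 0.068 m).
It fails at once if the fingers press on the clamp or its levers with more than 40 N (contact force between the fingers and clamp above 40 N).
It fails at once if the jar, the weight or the dish is moved by more than 20 mm (distance of any of jar, weight, dish from where it was at the start of the episode above 0.02 m).
It also fails if it takes over 70 s, if anything falls off the work surface, if the arm or the gripper's body presses on something with over 40 N, if the wrist force passes 120 N, or if a joint passes its speed limit or range.

## Robot

A 7-joint arm with a two-finger parallel gripper is mounted at the origin on the work surface. World frame = base frame: x ahead of the robot, y to its left, z up, the work surface at z = 0. Lengths are in m, angles in rad, forces in N, time in s.
With the tool pointing down it reaches from about 0.425 to 0.925 m from the base axis. Payload 6.8 kg.
Tool frame: the origin (TCP) lies on the front face of the gripper's body, between the roots of the fingers; the fingertips stand 73 mm ahead of it and the grasp point (between the pads) lies r.pinch_z ahead of it (r.pinch_z is the distance from the TCP to the grasp point, in m); z points along the fingers, y is the direction in which the jaws open and shut (so a half turn about z gives the same grasp; the last joint's range is limited). The gripper opens to 85 mm and grips with 20 to 120 N. Pads are 22 mm wide; open, the fingers measure 114 mm over their backs; the gripper's body (76 mm by 85 mm) begins 54 mm behind the grasp point. The pads swing forward as they close: fully open they stand 13 mm farther back than shut.
Start: joints at [-1.259, 0.477, 0.022, 1.555, -0.011, 1.109, -0.083], TCP at [0.275, 0.616, 0.304] pointing down, gripper open.
Joint ranges: [-2.96, 2.96], [-0.34, 2.1], [-1.41, 1.46], [0.24, 2.44], [-1.37, 4.51], [0.17, 1.92], [-2.96, 2.96]. Speed limits (rad/s): [2.39, 2.39, 3.14, 3.14, 3.14, 3.14, 3.14].

## Interface

Orientations are given as a rotation vector (axis times angle).
In Python, from bench import readout, grab_frame, r, search_frame, masks_of, tip_of gives the robot as it stands.
- The arm moves only by the tool step_arm, never from a script. Its argument "commands" is a list of rows, each a list of 7 numbers: the shift along the tool's x, y, z as a fraction of full scale, then the turn, a rotation vector about the tool's x, y, z as a fraction of full scale, then the gripper's target within -1 to 1 (shut at 1, half-way at 0, fully open at -1). In form: [[tx, ty, tz, ax, ay, az, hand], ...]. A call has exactly 10 rows; each row is the pose to reach, as a shift and turn from the pose measured when the call began, along the tool's axes at that moment, turning the shorter way round; what a row does not reach only later rows make up. Full scale, the value 1, is 500 mm for a shift and 360 degrees for a turn. A row lasts 1/8 s, in which the tool goes at most 62.5 mm and 10.7 degrees, less where a joint would pass 70% of its speed; a pose out of reach is approached as far as the arm can. A call with a number of a shift or a turn outside -1 to 1 is refused whole. A call with a gripper value outside its range is refused whole. The fingers move at their own pace and stop on an object; "newtons" is the grip in N (left out, the last holds). Time passes only in rows, so rows that repeat a pose let the fingers close, or fill a call up. It gives the time, the measured TCP pose, the force and the opening at its end, in the units of the state.
- readout.get_obs(): the state, without advancing time (a new reading comes with each control period).
- grab_frame(name): name is "scene" or "top" or "wrist"; returns a dict with "img" (420x560x3 uint8, red, green, blue), "K" (3x3 intrinsics, pixels), "world_to_cam" (4x4, takes a point from world to camera coordinates). Camera axes: x right, y down, z forward; pixel columns grow to the right and rows downward; lengths in m; the calibration is good to about 2 mm. A picture is of the moment at which its call begins. There is no depth.
- r.hand_in(): hands the job in, once; it reports no verdict.
Trained networks look in a picture, given as the dict that the camera call returned (one of the last four; its "shot" number tells which), for a name from the list of things; names that differ only in an ending like _2 or _b are one class to them, and where a whole thing is asked for, a point or a joint stands for the part that bears it (a point fixed in the world has none). Each returns a list of dicts, best first, with "p" (0 to 1); they miss things now and then, are a little off and sometimes report something else, mostly with a low value. They report only what shows in the picture. A call takes as long as a camera call.
- search_frame(thing, picture): "extent" ([centre column, centre row, width, height] in pixels, round what is visible of it).
- masks_of(thing, picture): "pixels" (420x560 bool, what is visible of it) and "extent" ([centre column, centre row, width, height] in pixels, round what is visible of it).
- tip_of(thing, picture): "point" ([column, row] in pixels: a listed point, or the origin of a listed thing).
The state is a dict: "clock": time; "joints": joint angles; "qvel": joint speeds; "tau": joint torques, N m; "tcp_pos": TCP position; "orientation": TCP orientation; "contact_force": force on the tool from outside, world axes, zero at the start; "moment": the same for the moment, N m; "grip_width": finger opening in m.
Only numpy, scipy, OpenCV 4.12 (cv2) and the standard library are available. Lean on these libraries where they do the work, as an engineer would, in place of code of your own. Each camera call takes 0.05 s, during which the arm holds its last target. There are 200 camera calls.

## Working session

There is one attempt and no reset: what is moved stays moved. The work goes in short steps, Python scripts to look and compute and a tool call to move; the robot and the scene stay as the last step left them, time stands still between calls to the robot, and variables do not carry over. Pictures are saved under pics/ and viewed, about 8 in all and at most 12, crops included, and the job is handed in when it is done.

Besides the shell and the picture viewer there is one more tool, called as a command line: name --pt "numbers of a row" for each row, then --argument value for the rest. step_arm: Moves the arm, as the interface text tells. Its arguments: {"type":"object","properties":{"commands":{"type":"array"},"newtons":{"type":"number"}},"required":["commands"]}

```bash
ls; mkdir -p pics
cat > h.py <<'E'
import numpy as np,cv2
from bench import readout, grab_frame, r, search_frame, masks_of, tip_of
from scipy.spatial.transform import Rotation as R
def ray(f,p):
    W=f["world_to_cam"];d=np.linalg.inv(f["K"])@[p[0],p[1],1]
    return -W[:3,:3].T@W[:3,3], W[:3,:3].T@d
def atz(f,p,z):
    o,d=ray(f,p);return o+d*(z-o[2])/d[2]
def tri(fs,ps):
    A=np.zeros((3,3));b=np.zeros(3)
    for f,p in zip(fs,ps):
        o,d=ray(f,p);d/=np.linalg.norm(d);M=np.eye(3)-np.outer(d,d);A+=M;b+=M@o
    return np.linalg.solve(A,b)
def save(f,n): cv2.imwrite("pics/"+n,f["img"][:,:,::-1])
E
python3 - <<'E'
from h import *
np.set_printoptions(precision=4,suppress=True)
o=readout.get_obs();print(o)
a=grab_frame("top");b=grab_frame("scene")
save(a,"top0.png");save(b,"scene0.png")
Z=dict(clamp=0,jaw=0,jaw_pad=.066,pump_pad=.126,plug=.066,release_pad=.102,cell_face=.066,pump_axis=.084,jar=0,weight=0,dish=0)
for t,z in Z.items():
    u=tip_of(t,a)[:1];v=tip_of(t,b)[:1]
    print(t,[(x["point"],round(x["p"],2)) for x in u+v], atz(a,u[0]["point"],z) if u else'', atz(b,v[0]["point"],z) if v else '', tri([a,b],[u[0]["point"],v[0]["point"]]) if u and v else '')
print(r.pinch_z)
E
```

```text
pics
{'clock': 0.0, 'joints': array([-1.2591,  0.4778,  0.0223,  1.5564, -0.0115,  1.1093, -0.0831]), 'qvel': array([-0.0008, -0.001 ,  0.0007, -0.0004,  0.0009, -0.0002,  0.0005]), 'tau': array([  0.0003, -59.6458,   1.6077, -28.1198,   0.0124,   0.0091,
         0.    ]), 'tcp_pos': array([0.2749, 0.616 , 0.303 ]), 'orientation': array([-0.6545, -3.0724,  0.0028]), 'contact_force': array([ 0.3975,  0.2542, -0.259 ]), 'moment': array([0.0267, 0.0027, 0.0525]), 'grip_width': 0.0852757788858015}
clamp [([244.8, 220.6], 0.61), ([305.8, 276.0], 0.82)] [0.5843 0.1096 0.    ] [0.5834 0.1117 0.    ] [ 0.5836  0.1103 -0.001 ]
jaw [([294.8, 255.4], 0.73)]  [0.5712 0.054  0.    ] 
jaw_pad [([208.2, 214.8], 0.63), ([324.6, 272.4], 0.91)] [0.5879 0.172  0.066 ] [0.5881 0.1704 0.066 ] [0.5882 0.1714 0.0669]
pump_pad [([235.3, 217.3], 0.61), ([313.4, 228.9], 0.87)] [0.5794 0.1153 0.126 ] [0.5827 0.1242 0.126 ] [0.5789 0.1169 0.1191]
plug [([199.1, 215.5], 0.69), ([327.8, 281.0], 0.6)] [0.5861 0.1887 0.066 ] [0.595  0.1887 0.066 ] [0.5892 0.1874 0.0611]
release_pad [([307.6, 224.7], 0.59), ([276.0, 200.8], 0.94)] [ 0.5719 -0.011   0.102 ] [ 0.5793 -0.0049  0.102 ] [ 0.5736 -0.012   0.0952]
cell_face [([188.5, 212.0], 0.67), ([339.5, 287.1], 0.75)] [0.592  0.2087 0.066 ] [0.5867 0.2091 0.066 ] [0.5901 0.2095 0.0688]
pump_axis [([267.2, 221.1], 0.6), ([296.2, 228.6], 0.58)] [0.5777 0.0617 0.084 ] [0.5791 0.0676 0.084 ] [0.5771 0.0626 0.0796]
jar [([250.4, 153.0], 0.74), ([239.8, 302.7], 0.9)] [0.7209 0.1036 0.    ] [0.7193 0.1045 0.    ] [0.7201 0.104  0.0001]
weight [([308.4, 171.9], 0.75), ([228.8, 254.8], 0.95)] [ 0.6856 -0.0139  0.    ] [ 0.6842 -0.016   0.    ] [ 0.6851 -0.0138  0.0023]
dish [([188.0, 284.3], 0.98), ([393.0, 288.0], 0.9)] [0.4569 0.2155 0.    ] [0.463  0.2185 0.    ] [ 0.4574  0.2158 -0.0061]
0.0539
```

View pics/scene0.png

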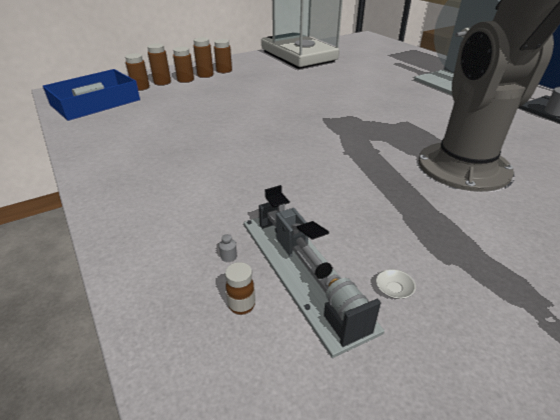

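View pics/top0.png

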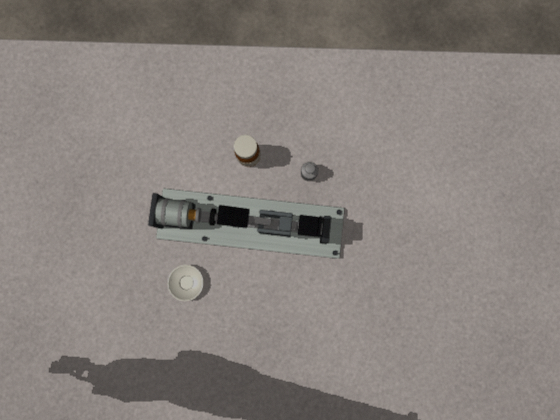

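The scene view shows the clamp with paddle at (313,229), release pad at (276,200), the rubber pad at (324,270) and the cell to its front right. The top view shows the bar running along about +y with slight +x, which matches the network points. The jaw is at about 0.054, and the bystanders are clear of the gripper's path.

step_arm --pt "-0.3 -0.2 0 0 0 0.06 1" --pt "-0.966 -0.655 0.136 0 0 0.197 1" --pt "-0.966 -0.655 0.136 0 0 0.197 1" --pt "-0.966 -0.655 0.136 0 0 0.197 1" --pt "-0.966 -0.655 0.136 0 0 0.197 1" --pt "-0.966 -0.655 0.136 0 0 0.197 1" --pt "-0.966 -0.655 0.136 0 0 0.197 1" --pt "-0.966 -0.655 0.136 0 0 0.197 1" --pt "-0.966 -0.655 0.136 0 0 0.197 1" --pt "-0.966 -0.655 0.136 0 0 0.197 1" --newtons 20

```text
clock: 2.45
tcp_pos: [0.5842, 0.1159, 0.2358]
orientation: [2.32, 2.116, -0.001]
contact_force: [0.0, 0.6, 0.7]
grip_width: -0.0004
```

```bash
cat >> h.py <<'E'
def goal(p,yaw=85.2):
    o=readout.get_obs();T=R.from_rotvec(o["orientation"]);g=np.deg2rad(yaw)
    G=R.from_matrix(np.array([[np.cos(g),np.sin(g),0],[np.sin(g),-np.cos(g),0],[0,0,-1.]]))
    print("shift",np.round(T.inv().apply(np.array(p)-o["tcp_pos"])/.5,4),"turn",np.round((T.inv()*G).as_rotvec()/2/np.pi,4))
def crop(f,n,c0,c1,r0,r1,k=3): cv2.imwrite("pics/"+n,cv2.resize(f["img"][r0:r1,c0:c1,::-1],None,fx=k,fy=k,interpolation=cv2.INTER_CUBIC))
C=np.array([.581,.1103]);U=np.array([.083,.9965])
def jaw(names=("jaw_pad","plug","pump_pad","release_pad","cell_face")):
    f=grab_frame("scene")
    for t in names:
        v=tip_of(t,f)[:1]
        if v:
            z=dict(jaw_pad=.066,plug=.066,pump_pad=.126,release_pad=.102,cell_face=.066)[t];q=atz(f,v[0]["point"],z)[:2]-C
            print(t,round(v[0]["p"],2),"along",round(q@U*1e3,1),"across",round((q[0]*U[1]-q[1]*U[0])*1e3,1))
    return f
E
python3 - <<'E'
from h import *
f=jaw();crop(f,"s1.png",200,400,150,350)
o=readout.get_obs();T=R.from_rotvec(o["orientation"]);print(T.as_matrix().round(3))
tip=o["tcp_pos"]+T.apply([0,0,.073]);print(tip)
goal([.583,.120,.2])
E
```

```text
jaw_pad 0.62 along 61.5 across 7.3
plug 0.47 along 76.2 across 0.3
pump_pad 0.64 along 2.9 across -0.0
release_pad 0.79 along -116.2 across 12.7
cell_face 0.95 along 99.2 across -2.3
[[ 0.084  0.996 -0.   ]
 [ 0.996 -0.084  0.001]
 [ 0.001 -0.    -1.   ]]
[0.5821269  0.12237121 0.16293588]
shift [-0.0045  0.0021  0.0719] turn [-0.0001 -0.0002 -0.0001]
```

View pics/s1.png

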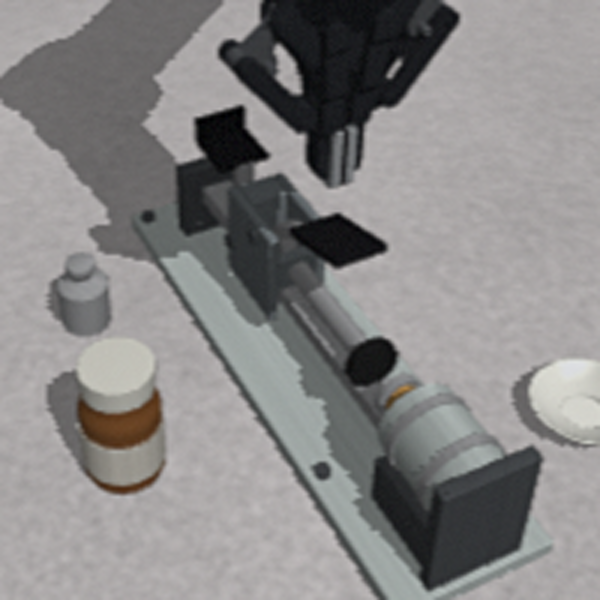

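Paddle is at (340,240) in the crop, the closed fingers just above it, the jaw pad ahead with a gap of about 15 mm to the plug. First partial press.

step_arm --pt "0 0 0.05 0 0 0 1" --pt "0 0 0.07 0 0 0 1" --pt "0.002 0 0.076 0 0 0 1" --pt "0.004 0 0.082 0 0 0 1" --pt "0.006 0 0.088 0 0 0 1" --pt "0.008 0 0.094 0 0 0 1" --pt "0.01 0 0.1 0 0 0 1" --pt "0.012 0 0.106 0 0 0 1" --pt "0.014 0 0.112 0 0 0 1" --pt "0.016 0 0.116 0 0 0 1"

```text
clock: 4.0
tcp_pos: [0.5835, 0.1312, 0.1787]
orientation: [-2.312, -2.125, -0.004]
contact_force: [-2.1, 5.1, 9.2]
grip_width: -0.0001
```

Run:
```python
from h import *
f=jaw();print(readout.get_obs()["contact_force"],readout.get_obs()["tcp_pos"])
```

```text
jaw_pad 0.7 along 58.5 across 3.1
plug 0.6 along 79.9 across 7.8
pump_pad 0.92 along 41.1 across 12.0
release_pad 0.71 along -114.3 across 8.2
cell_face 0.73 along 100.8 across 2.7
[0.05653969 3.65004045 7.87843975] [0.58347279 0.13136213 0.1786873 ]
```

step_arm --pt "0.002 0 0.004 0 0 0 1" --pt "0.004 0 0.007 0 0 0 1" --pt "0.006 0 0.01 0 0 0 1" --pt "0.008 0 0.013 0 0 0 1" --pt "0.01 0 0.016 0 0 0 1" --pt "0.012 0 0.019 0 0 0 1" --pt "0.014 0 0.022 0 0 0 1" --pt "0.015 0 0.024 0 0 0 1" --pt "0.016 0 0.026 0 0 0 1" --pt "0.017 0 0.028 0 0 0 1"

```text
clock: 5.55
tcp_pos: [0.5843, 0.141, 0.1651]
orientation: [-2.311, -2.126, -0.006]
contact_force: [-1.4, 3.6, 6.7]
grip_width: 0.0001
```

Run:
```python
from h import *
f=jaw();print(readout.get_obs()["contact_force"],readout.get_obs()["tcp_pos"]);crop(f,"s2.png",200,400,150,350)
```

```text
jaw_pad 0.85 along 65.7 across 3.9
plug 0.68 along 5.0 across 26.4
pump_pad 0.75 along 64.5 across 17.6
release_pad 0.76 along -98.3 across 2.1
cell_face 0.69 along 99.1 across 3.1
[-1.49221645  3.66824004  7.11872001] [0.58433777 0.14094296 0.16511588]
```

View pics/s2.png

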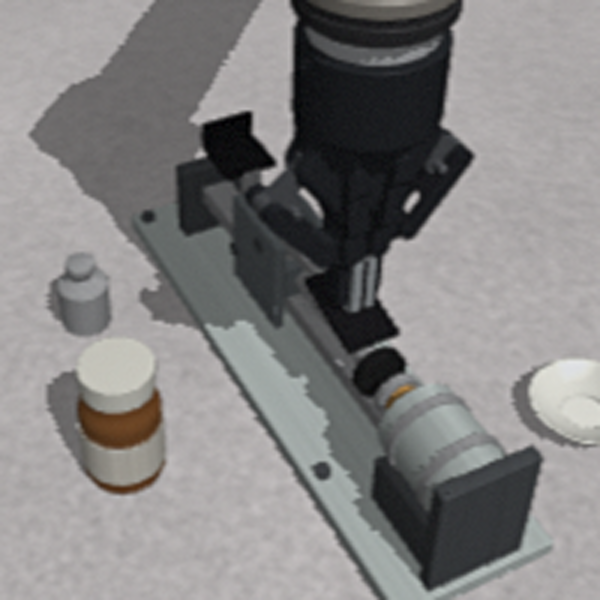

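The fingers rest on the depressed paddle at (360,300) in the crop and the jaw has advanced a few mm. I'll finish this stroke gently.

step_arm --pt "0.001 0 0.001 0 0 0 1" --pt "0.002 0 0.002 0 0 0 1" --pt "0.003 0 0.003 0 0 0 1" --pt "0.004 0 0.004 0 0 0 1" --pt "0.004 0 0.0045 0 0 0 1" --pt "0.005 0 0.005 0 0 0 1" --pt "0.005 0 0.0055 0 0 0 1" --pt "0.006 0 0.006 0 0 0 1" --pt "0.006 0 0.006 0 0 0 1" --pt "0.006 0 0.006 0 0 0 1"

```text
clock: 7.1
tcp_pos: [0.5845, 0.1429, 0.1622]
orientation: [-2.312, -2.125, -0.004]
contact_force: [-1.4, -1.2, 5.8]
grip_width: -0.0005
```

step_arm --pt "0.001 0 0.001 0 0 0 1" --pt "0.001 0 0.0015 0 0 0 1" --pt "0.002 0 0.002 0 0 0 1" --pt "0.002 0 0.0025 0 0 0 1" --pt "0.003 0 0.003 0 0 0 1" --pt "0.003 0 0.0035 0 0 0 1" --pt "0.004 0 0.004 0 0 0 1" --pt "0.004 0 0.0045 0 0 0 1" --pt "0.004 0 0.005 0 0 0 1" --pt "0.004 0 0.005 0 0 0 1"

```text
clock: 8.35
tcp_pos: [0.5847, 0.1436, 0.1609]
orientation: [-2.313, -2.124, -0.003]
contact_force: [-5.1, -1.8, 15.3]
grip_width: 0.0002
```

step_arm --pt "-0.004 0 -0.02 0 0 0 1" --pt "-0.012 0 -0.045 0 0 0 1" --pt "-0.022 0 -0.07 0 0 0 1" --pt "-0.032 0 -0.09 0 0 0 1" --pt "-0.036 0 -0.094 0 0 0 1" --pt "-0.036 0 -0.094 0 0 0 1" --pt "-0.034 0 -0.082 0 0 0 1" --pt "-0.032 0 -0.07 0 0 0 1" --pt "-0.029 0 -0.06 0 0 0 1" --pt "-0.026 0 -0.05 0 0 0 1"

```text
clock: 9.6
tcp_pos: [0.5837, 0.1313, 0.1855]
orientation: [-2.313, -2.124, -0.004]
contact_force: [-1.6, 2.4, 6.1]
grip_width: -0.0001
```

Run:
```python
from h import *
f=jaw(("jaw_pad","release_pad"))
o=readout.get_obs();print(o["contact_force"],o["tcp_pos"])
```

```text
jaw_pad 0.62 along 69.6 across 2.2
release_pad 0.67 along -109.7 across 6.3
[0.04998635 2.96141234 4.98006771] [0.58370153 0.1312884  0.1858181 ]
```

step_arm --pt "0.008 0 0.006 0 0 0 1" --pt "0.014 0 0.012 0 0 0 1" --pt "0.02 0 0.018 0 0 0 1" --pt "0.026 0 0.024 0 0 0 1" --pt "0.032 0 0.03 0 0 0 1" --pt "0.036 0 0.034 0 0 0 1" --pt "0.04 0 0.038 0 0 0 1" --pt "0.043 0 0.042 0 0 0 1" --pt "0.045 0 0.045 0 0 0 1" --pt "0.046 0 0.047 0 0 0 1"

```text
clock: 11.0
tcp_pos: [0.5858, 0.1542, 0.1625]
orientation: [-2.313, -2.124, -0.004]
contact_force: [-1.2, -1.8, 5.9]
grip_width: 0.0003
```

Run:
```python
from h import *
f=jaw(("jaw_pad","plug"));crop(f,"s3.png",250,370,200,320,5)
```

```text
jaw_pad 0.77 along 80.4 across 0.8
plug 0.46 along 80.6 across 2.5
```

View pics/s3.png

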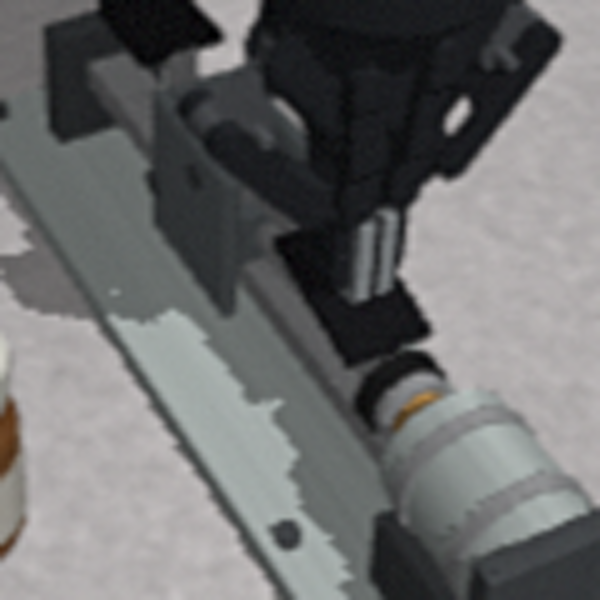

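step_arm --pt "0.001 0 0.0015 0 0 0 1" --pt "0.002 0 0.003 0 0 0 1" --pt "0.002 0 0.0045 0 0 0 1" --pt "-0.004 0 -0.02 0 0 0 1" --pt "-0.012 0 -0.045 0 0 0 1" --pt "-0.022 0 -0.07 0 0 0 1" --pt "-0.028 0 -0.088 0 0 0 1" --pt "-0.028 0 -0.088 0 0 0 1" --pt "-0.026 0 -0.07 0 0 0 1" --pt "-0.024 0 -0.05 0 0 0 1"

```text
clock: 12.4
tcp_pos: [0.5849, 0.1433, 0.1867]
orientation: [-2.311, -2.125, -0.006]
contact_force: [0.6, 1.3, 3.7]
grip_width: 0.0002
```

Run:
```python
from h import *
f=jaw(("jaw_pad","release_pad"))
o=readout.get_obs();print(o["contact_force"],o["tcp_pos"])
```

```text
jaw_pad 0.76 along 80.4 across 1.8
release_pad 0.82 along -96.7 across 5.3
[-0.1222828   1.28490912  2.1585513 ] [0.58454509 0.14281089 0.18650938]
```

step_arm --pt "0.003 0 0.004 0 0 0 1" --pt "0.006 0 0.008 0 0 0 1" --pt "0.009 0 0.012 0 0 0 1" --pt "0.012 0 0.016 0 0 0 1" --pt "0.015 0 0.02 0 0 0 1" --pt "0.018 0 0.023 0 0 0 1" --pt "0.02 0 0.026 0 0 0 1" --pt "0.022 0 0.029 0 0 0 1" --pt "0.024 0 0.032 0 0 0 1" --pt "0.025 0 0.034 0 0 0 1"

```text
clock: 13.8
tcp_pos: [0.5857, 0.1547, 0.1702]
orientation: [-2.312, -2.124, -0.002]
contact_force: [-2.2, -1.3, 11.3]
grip_width: -0.0001
```

Run:
```python
from h import *
f=jaw(("jaw_pad",))
o=readout.get_obs();print(o["contact_force"],o["tcp_pos"])
```

```text
jaw_pad 0.89 along 87.5 across 3.6
[-2.06674694 -0.39287013  9.65883696] [0.58567296 0.15470036 0.17017247]
```

step_arm --pt "0.001 0 0.0005 0 0 0 1" --pt "0.001 0 0.001 0 0 0 1" --pt "0.002 0 0.0015 0 0 0 1" --pt "0.002 0 0.002 0 0 0 1" --pt "0.003 0 0.0025 0 0 0 1" --pt "0.003 0 0.003 0 0 0 1" --pt "0.004 0 0.0035 0 0 0 1" --pt "0.004 0 0.004 0 0 0 1" --pt "0.005 0 0.0045 0 0 0 1" --pt "0.005 0 0.005 0 0 0 1"

```text
clock: 15.15
tcp_pos: [0.5858, 0.1563, 0.1682]
orientation: [-2.313, -2.124, -0.001]
contact_force: [-1.6, -1.7, 8.3]
grip_width: -0.0001
```

step_arm --pt "0.001 0 0.0005 0 0 0 1" --pt "0.001 0 0.001 0 0 0 1" --pt "0.002 0 0.0015 0 0 0 1" --pt "0.002 0 0.002 0 0 0 1" --pt "0.003 0 0.0025 0 0 0 1" --pt "0.003 0 0.003 0 0 0 1" --pt "0.004 0 0.0035 0 0 0 1" --pt "0.004 0 0.004 0 0 0 1" --pt "0.005 0 0.0045 0 0 0 1" --pt "0.005 0 0.005 0 0 0 1"

```text
clock: 16.4
tcp_pos: [0.586, 0.1582, 0.166]
orientation: [-2.314, -2.123, 0.0]
contact_force: [-1.3, -1.7, 6.9]
grip_width: 0.0
```

Run:
```python
from h import *
f=jaw(("jaw_pad",));crop(f,"s4.png",290,370,240,320,7)
o=readout.get_obs();print(o["contact_force"],o["tcp_pos"])
```

```text
jaw_pad 0.76 along 87.8 across 0.1
[-1.98307748 -1.40933894  6.24916292] [0.58595542 0.15818705 0.16597418]
```

View pics/s4.png

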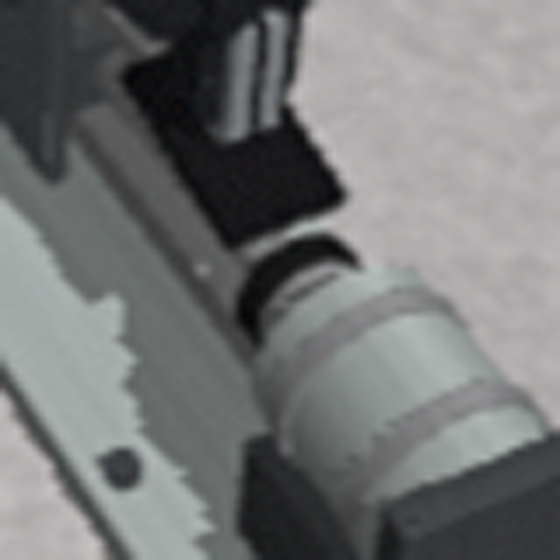

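The brass stem is hidden and the flange is almost on the cell, so it is close to home. Smaller steps from here.

step_arm --pt "0.001 0 0.0005 0 0 0 1" --pt "0.001 0 0.001 0 0 0 1" --pt "0.002 0 0.0015 0 0 0 1" --pt "0.002 0 0.002 0 0 0 1" --pt "0.003 0 0.0025 0 0 0 1" --pt "0.003 0 0.003 0 0 0 1" --pt "0.003 0 0.0032 0 0 0 1" --pt "0.004 0 0.0034 0 0 0 1" --pt "0.004 0 0.0036 0 0 0 1" --pt "0.004 0 0.0036 0 0 0 1"

```text
clock: 17.75
tcp_pos: [0.5861, 0.159, 0.1645]
orientation: [-2.315, -2.123, 0.002]
contact_force: [-1.8, -2.2, 7.6]
grip_width: 0.0002
```

step_arm --pt "0.001 0 0.0005 0 0 0 1" --pt "0.001 0 0.001 0 0 0 1" --pt "0.002 0 0.0015 0 0 0 1" --pt "0.002 0 0.002 0 0 0 1" --pt "0.003 0 0.0025 0 0 0 1" --pt "0.003 0 0.003 0 0 0 1" --pt "0.003 0 0.0032 0 0 0 1" --pt "0.004 0 0.0034 0 0 0 1" --pt "0.004 0 0.0036 0 0 0 1" --pt "0.004 0 0.0036 0 0 0 1"

```text
clock: 19.0
tcp_pos: [0.5862, 0.1597, 0.1632]
orientation: [-2.317, -2.122, 0.003]
contact_force: [-2.1, -2.9, 8.5]
grip_width: -0.0003
```

Run:
```python
from h import *
f=jaw(("jaw_pad",))
o=readout.get_obs();print(o["contact_force"],o["tcp_pos"])
```

```text
jaw_pad 0.9 along 85.1 across 0.7
[-1.34901335 -2.47252141  8.95359611] [0.58618426 0.15973406 0.16323053]
```

step_arm --pt "0.001 0 0.0005 0 0 0 1" --pt "0.001 0 0.001 0 0 0 1" --pt "0.002 0 0.0013 0 0 0 1" --pt "0.002 0 0.0016 0 0 0 1" --pt "0.002 0 0.0019 0 0 0 1" --pt "0.002 0 0.0022 0 0 0 1" --pt "0.003 0 0.0024 0 0 0 1" --pt "0.003 0 0.0026 0 0 0 1" --pt "0.003 0 0.0028 0 0 0 1" --pt "0.003 0 0.0028 0 0 0 1"

```text
clock: 20.35
tcp_pos: [0.5862, 0.1602, 0.1623]
orientation: [2.318, 2.12, -0.005]
contact_force: [-3.0, -2.0, 8.3]
grip_width: 0.0
```

step_arm --pt "0.001 0 0.0005 0 0 0 1" --pt "0.001 0 0.001 0 0 0 1" --pt "0.002 0 0.0013 0 0 0 1" --pt "0.002 0 0.0016 0 0 0 1" --pt "0.002 0 0.0019 0 0 0 1" --pt "0.002 0 0.0022 0 0 0 1" --pt "0.003 0 0.0024 0 0 0 1" --pt "0.003 0 0.0026 0 0 0 1" --pt "0.003 0 0.0028 0 0 0 1" --pt "0.003 0 0.003 0 0 0 1"

```text
clock: 21.6
tcp_pos: [0.5864, 0.1605, 0.1619]
orientation: [2.318, 2.119, -0.006]
contact_force: [-3.5, -2.9, 13.6]
grip_width: 0.0002
```

step_arm --pt "0 0 -0.02 0 0 0 1" --pt "-0.01 0 -0.045 0 0 0 1" --pt "-0.018 0 -0.07 0 0 0 1" --pt "-0.024 0 -0.09 0 0 0 1" --pt "-0.024 0 -0.09 0 0 0 1" --pt "-0.022 0 -0.08 0 0 0 1" --pt "-0.02 0 -0.07 0 0 0 1" --pt "-0.018 0 -0.062 0 0 0 1" --pt "-0.016 0 -0.054 0 0 0 1" --pt "-0.016 0 -0.05 0 0 0 1"

```text
clock: 22.85
tcp_pos: [0.5858, 0.153, 0.1866]
orientation: [2.318, 2.12, -0.006]
contact_force: [0.1, 1.8, 2.8]
grip_width: -0.0
```

Run:
```python
from h import *
f=jaw(("jaw_pad","release_pad","plug"));crop(f,"s5.png",290,370,230,310,7)
o=readout.get_obs();print(o["contact_force"],o["tcp_pos"])
```

```text
jaw_pad 0.52 along -43.0 across -7.5
release_pad 0.83 along -88.3 across 5.4
plug 0.39 along 92.0 across 3.2
[0.53793602 1.08547334 2.96005807] [0.58571234 0.1524866  0.18687683]
```

View pics/s5.png

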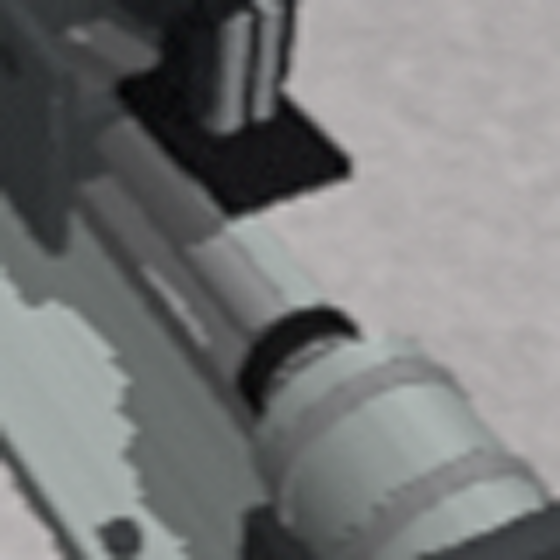

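step_arm --pt "0.001 0 0.0006 0 0 0 1" --pt "0.001 0 0.0012 0 0 0 1" --pt "0.002 0 0.0018 0 0 0 1" --pt "0.002 0 0.0022 0 0 0 1" --pt "0.002 0 0.0026 0 0 0 1" --pt "0.002 0 0.003 0 0 0 1" --pt "0.003 0 0.0032 0 0 0 1" --pt "0.003 0 0.0034 0 0 0 1" --pt "0.003 0 0.0036 0 0 0 1" --pt "0.003 0 0.0036 0 0 0 1"

```text
clock: 24.3
tcp_pos: [0.5858, 0.1537, 0.185]
orientation: [2.319, 2.119, -0.007]
contact_force: [0.4, -1.8, 3.9]
grip_width: -0.0002
```

step_arm --pt "0.001 0 0.0006 0 0 0 1" --pt "0.001 0 0.0012 0 0 0 1" --pt "0.002 0 0.0018 0 0 0 1" --pt "0.002 0 0.0022 0 0 0 1" --pt "0.002 0 0.0026 0 0 0 1" --pt "0.002 0 0.003 0 0 0 1" --pt "0.003 0 0.0032 0 0 0 1" --pt "0.003 0 0.0034 0 0 0 1" --pt "0.003 0 0.0036 0 0 0 1" --pt "0.003 0 0.0036 0 0 0 1"

```text
clock: 25.55
tcp_pos: [0.5859, 0.1551, 0.1832]
orientation: [2.319, 2.118, -0.007]
contact_force: [-0.9, -2.9, 4.9]
grip_width: -0.0
```

step_arm --pt "0.001 0 0.0006 0 0 0 1" --pt "0.001 0 0.0012 0 0 0 1" --pt "0.002 0 0.0018 0 0 0 1" --pt "0.002 0 0.0022 0 0 0 1" --pt "0.002 0 0.0026 0 0 0 1" --pt "0.002 0 0.003 0 0 0 1" --pt "0.003 0 0.0032 0 0 0 1" --pt "0.003 0 0.0034 0 0 0 1" --pt "0.003 0 0.0036 0 0 0 1" --pt "0.003 0 0.0036 0 0 0 1"

```text
clock: 26.8
tcp_pos: [0.5861, 0.1564, 0.1816]
orientation: [2.319, 2.118, -0.007]
contact_force: [-0.9, -2.8, 5.0]
grip_width: 0.0001
```

step_arm --pt "0.001 0 0.0006 0 0 0 1" --pt "0.001 0 0.0012 0 0 0 1" --pt "0.002 0 0.0018 0 0 0 1" --pt "0.002 0 0.0022 0 0 0 1" --pt "0.002 0 0.0026 0 0 0 1" --pt "0.002 0 0.003 0 0 0 1" --pt "0.003 0 0.0032 0 0 0 1" --pt "0.003 0 0.0034 0 0 0 1" --pt "0.003 0 0.0036 0 0 0 1" --pt "0.003 0 0.0036 0 0 0 1"

```text
clock: 28.05
tcp_pos: [0.5862, 0.1575, 0.18]
orientation: [2.319, 2.118, -0.007]
contact_force: [-0.6, -4.0, 7.3]
grip_width: 0.0002
```

step_arm --pt "0 0 0.0006 0 0 0 1" --pt "0.001 0 0.0012 0 0 0 1" --pt "0.001 0 0.0016 0 0 0 1" --pt "0.001 0 0.002 0 0 0 1" --pt "0.001 0 0.0024 0 0 0 1" --pt "0.002 0 0.0027 0 0 0 1" --pt "0.002 0 0.003 0 0 0 1" --pt "0.002 0 0.0032 0 0 0 1" --pt "0.002 0 0.0034 0 0 0 1" --pt "0.002 0 0.0034 0 0 0 1"

```text
clock: 29.3
tcp_pos: [0.5863, 0.1587, 0.1786]
orientation: [2.319, 2.118, -0.007]
contact_force: [-2.0, -2.8, 7.2]
grip_width: -0.0003
```

step_arm --pt "0 0 0.0006 0 0 0 1" --pt "0.001 0 0.0012 0 0 0 1" --pt "0.001 0 0.0016 0 0 0 1" --pt "0.001 0 0.002 0 0 0 1" --pt "0.001 0 0.0024 0 0 0 1" --pt "0.002 0 0.0027 0 0 0 1" --pt "0.002 0 0.003 0 0 0 1" --pt "0.002 0 0.0032 0 0 0 1" --pt "0.002 0 0.0034 0 0 0 1" --pt "0.002 0 0.0034 0 0 0 1"

```text
clock: 30.55
tcp_pos: [0.5865, 0.1601, 0.1771]
orientation: [2.319, 2.118, -0.006]
contact_force: [-2.2, -3.2, 6.2]
grip_width: 0.0001
```

step_arm --pt "0 0 0.0006 0 0 0 1" --pt "0.001 0 0.0012 0 0 0 1" --pt "0.001 0 0.0016 0 0 0 1" --pt "0.001 0 0.002 0 0 0 1" --pt "0.001 0 0.0024 0 0 0 1" --pt "0.002 0 0.0027 0 0 0 1" --pt "0.002 0 0.003 0 0 0 1" --pt "0.002 0 0.0032 0 0 0 1" --pt "0.002 0 0.0034 0 0 0 1" --pt "0.002 0 0.0034 0 0 0 1"

```text
clock: 31.8
tcp_pos: [0.5866, 0.1614, 0.1756]
orientation: [2.319, 2.119, -0.006]
contact_force: [-1.6, -2.7, 6.2]
grip_width: -0.0001
```

step_arm --pt "0 0 0.0006 0 0 0 1" --pt "0.001 0 0.0012 0 0 0 1" --pt "0.001 0 0.0016 0 0 0 1" --pt "0.001 0 0.002 0 0 0 1" --pt "0.001 0 0.0024 0 0 0 1" --pt "0.001 0 0.0027 0 0 0 1" --pt "0.001 0 0.0029 0 0 0 1" --pt "0.001 0 0.003 0 0 0 1" --pt "0.001 0 0.003 0 0 0 1" --pt "0.001 0 0.003 0 0 0 1"

```text
clock: 33.05
tcp_pos: [0.5866, 0.1622, 0.1744]
orientation: [-2.319, -2.119, 0.005]
contact_force: [-1.7, -2.1, 7.5]
grip_width: 0.0002
```

Run:
```python
from h import *
f=grab_frame("scene");crop(f,"s6.png",290,370,240,320,7)
o=readout.get_obs();print(o["contact_force"],o["tcp_pos"])
```

```text
[-1.72731171 -2.06839572  6.78252997] [0.58660589 0.1621792  0.17440133]
```

View pics/s6.png

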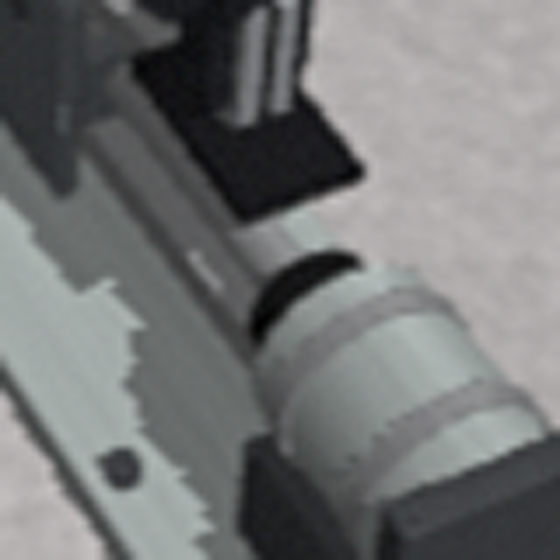

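The pad and flange have moved closer to the cell than in the last view, with almost no gap left. Continuing.

step_arm --pt "0 0 0.0006 0 0 0 1" --pt "0 0 0.0012 0 0 0 1" --pt "0 0 0.0016 0 0 0 1" --pt "0.001 0 0.002 0 0 0 1" --pt "0.001 0 0.0024 0 0 0 1" --pt "0.001 0 0.0027 0 0 0 1" --pt "0.001 0 0.0029 0 0 0 1" --pt "0.001 0 0.003 0 0 0 1" --pt "0.001 0 0.003 0 0 0 1" --pt "0.001 0 0.003 0 0 0 1"

```text
clock: 34.35
tcp_pos: [0.5867, 0.1629, 0.1733]
orientation: [-2.319, -2.119, 0.004]
contact_force: [-1.6, -2.2, 8.4]
grip_width: 0.0003
```

step_arm --pt "0 0 0.0008 0 0 0 1" --pt "0 0 0.0014 0 0 0 1" --pt "0 0 0.0018 0 0 0 1" --pt "0.001 0 0.0022 0 0 0 1" --pt "0.001 0 0.0026 0 0 0 1" --pt "0.001 0 0.0028 0 0 0 1" --pt "0.001 0 0.003 0 0 0 1" --pt "0.001 0 0.0032 0 0 0 1" --pt "0.001 0 0.0034 0 0 0 1" --pt "0.001 0 0.0034 0 0 0 1"

```text
clock: 35.6
tcp_pos: [0.5868, 0.1634, 0.1722]
orientation: [-2.319, -2.119, 0.004]
contact_force: [-2.5, -2.7, 10.7]
grip_width: -0.0001
```

step_arm --pt "0 0 0.0008 0 0 0 1" --pt "0 0 0.0014 0 0 0 1" --pt "0 0 0.0018 0 0 0 1" --pt "0 0 0.0022 0 0 0 1" --pt "0 0 0.0024 0 0 0 1" --pt "0 0 0.0026 0 0 0 1" --pt "0 0 0.0028 0 0 0 1" --pt "0 0 0.003 0 0 0 1" --pt "0 0 0.003 0 0 0 1" --pt "0 0 0.003 0 0 0 1"

```text
clock: 36.85
tcp_pos: [0.5868, 0.1635, 0.1715]
orientation: [-2.318, -2.119, 0.003]
contact_force: [-4.2, -2.8, 11.3]
grip_width: -0.0
```

step_arm --pt "0 0 0.0008 0 0 0 1" --pt "0 0 0.0014 0 0 0 1" --pt "0 0 0.0018 0 0 0 1" --pt "0 0 0.0022 0 0 0 1" --pt "0 0 0.0024 0 0 0 1" --pt "0 0 0.0026 0 0 0 1" --pt "0 0 0.0027 0 0 0 1" --pt "0 0 0.0028 0 0 0 1" --pt "0 0 0.0028 0 0 0 1" --pt "0 0 0.0028 0 0 0 1"

```text
clock: 38.1
tcp_pos: [0.5869, 0.1636, 0.1711]
orientation: [-2.318, -2.118, 0.003]
contact_force: [-4.6, -3.0, 14.4]
grip_width: 0.0
```

step_arm --pt "0 0 0.0008 0 0 0 1" --pt "0 0 0.0014 0 0 0 1" --pt "0 0 0.0018 0 0 0 1" --pt "0 0 0.002 0 0 0 1" --pt "0 0 0.0022 0 0 0 1" --pt "0 0 0.0024 0 0 0 1" --pt "0 0 0.0026 0 0 0 1" --pt "0 0 0.0026 0 0 0 1" --pt "0 0 0.0026 0 0 0 1" --pt "0 0 0.0026 0 0 0 1"

```text
clock: 39.35
tcp_pos: [0.5869, 0.1636, 0.1709]
orientation: [-2.318, -2.118, 0.002]
contact_force: [-4.3, -3.1, 14.4]
grip_width: 0.0001
```

The lever is solid part way down: about 14.4 N with less than 0.2 mm creep, well above the stroke bottom. The plug is home, so I'll lift off and go to the release lever.

step_arm --pt "0 0 -0.03 0 0 0 1" --pt "0 0 -0.08 0 0 0 1" --pt "0 0 -0.13 0 0 0 1" --pt "-0.08 0 -0.13 0 0 0 1" --pt "-0.17 0 -0.13 0 0 0 1" --pt "-0.25 0 -0.13 0 0 0 1" --pt "-0.282 0 -0.12 0 0 0 1" --pt "-0.282 0 -0.1 0 0 0 1" --pt "-0.282 0 -0.07 0 0 0 1" --pt "-0.282 0 -0.05 0 0 0 1"

```text
clock: 40.6
tcp_pos: [0.5738, 0.0252, 0.194]
orientation: [-2.314, -2.12, 0.004]
contact_force: [-0.4, 0.0, -0.6]
grip_width: -0.0001
```

Run:
```python
from h import *
f=jaw(("release_pad","jaw_pad","plug"));crop(f,"s7.png",240,370,160,320,3.7)
g=grab_frame("top");v=tip_of("release_pad",g)[:1];print(v and (v[0]["p"],atz(g,v[0]["point"],.102)))
o=readout.get_obs();print(o["contact_force"],o["tcp_pos"],o["tcp_pos"]+R.from_rotvec(o["orientation"]).apply([0,0,.073]))
```

```text
release_pad 0.76 along -94.1 across -5.0
jaw_pad 0.82 along 92.3 across 1.1
[]
[0.6635251  0.22476336 0.64158636] [0.57453866 0.02337692 0.19609143] [0.5744073  0.02342597 0.12309156]
```

View pics/s7.png

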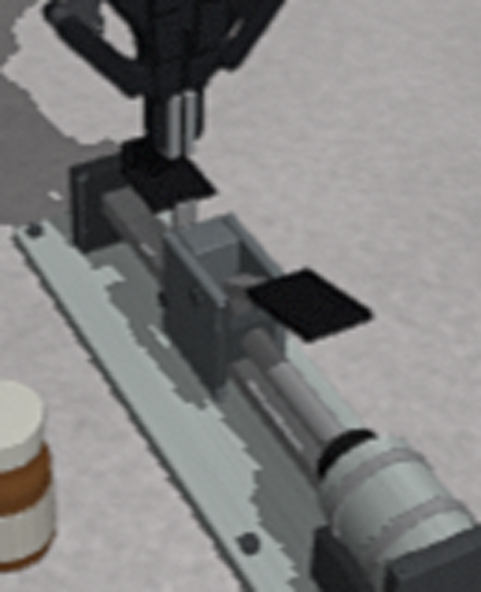

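The closed fingers stand over the release pad, just ahead of its upturned end at (140,160) in the crop. The jaw pad sits against the cell end. Next is pressing the release.

step_arm --pt "0 0 0.018 0 0 0 1" --pt "0 0 0.034 0 0 0 1" --pt "-0.001 0 0.042 0 0 0 1" --pt "-0.004 0 0.044 0 0 0 1" --pt "-0.008 0 0.047 0 0 0 1" --pt "-0.012 0 0.05 0 0 0 1" --pt "-0.016 0 0.053 0 0 0 1" --pt "-0.02 0 0.055 0 0 0 1" --pt "-0.024 0 0.057 0 0 0 1" --pt "-0.026 0 0.058 0 0 0 1"

```text
clock: 42.15
tcp_pos: [0.5736, 0.0103, 0.1672]
orientation: [-2.318, -2.118, 0.001]
contact_force: [-0.3, 1.0, 1.3]
grip_width: 0.0001
```

step_arm --pt "0 0 0.001 0 0 0 1" --pt "0 0 0.002 0 0 0 1" --pt "-0.001 0 0.003 0 0 0 1" --pt "-0.002 0 0.004 0 0 0 1" --pt "-0.003 0 0.005 0 0 0 1" --pt "-0.004 0 0.006 0 0 0 1" --pt "-0.005 0 0.007 0 0 0 1" --pt "-0.006 0 0.008 0 0 0 1" --pt "-0.006 0 0.008 0 0 0 1" --pt "-0.006 0 0.008 0 0 0 1"

```text
clock: 43.4
tcp_pos: [0.5733, 0.0071, 0.1632]
orientation: [-2.319, -2.118, 0.001]
contact_force: [-0.4, -1.7, 5.5]
grip_width: 0.0
```

Run:
```python
from h import *
f=grab_frame("scene");crop(f,"s8.png",240,340,160,260,6)
o=readout.get_obs();print(o["contact_force"],o["tcp_pos"])
```

```text
[-0.5447851  -2.26755074  4.59190156] [0.57336002 0.00705986 0.16325945]
```

View pics/s8.png

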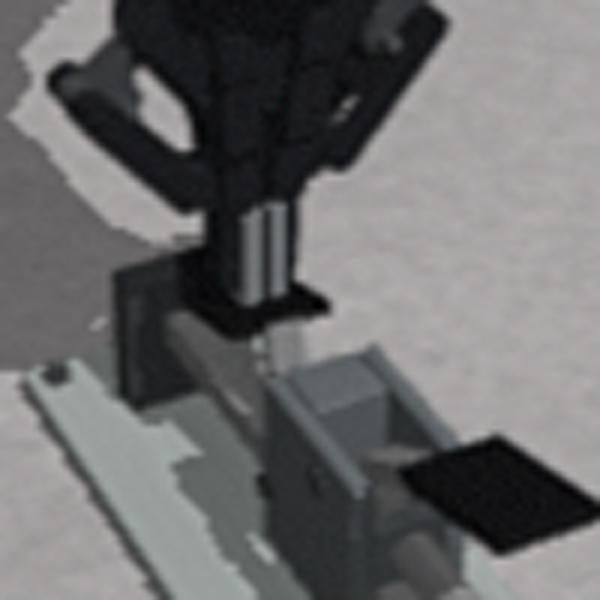

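The release lever is held down with about 5 N, so now I draw the jaw back.

step_arm --pt "0 0 0.0015 0 0 0 1" --pt "-0.006 0 0.0025 0 0 0 1" --pt "-0.016 0 0.003 0 0 0 1" --pt "-0.028 0 0.003 0 0 0 1" --pt "-0.04 0 0.003 0 0 0 1" --pt "-0.052 0 0.003 0 0 0 1" --pt "-0.064 0 0.003 0 0 0 1" --pt "-0.076 0 0.003 0 0 0 1" --pt "-0.088 0 0.003 0 0 0 1" --pt "-0.1 0 0.003 0 0 0 1"

```text
clock: 44.7
tcp_pos: [0.5698, -0.0405, 0.162]
orientation: [-2.316, -2.12, -0.004]
contact_force: [0.1, 3.0, 5.0]
grip_width: -0.0006
```

Run:
```python
from h import *
f=jaw(("jaw_pad",))
o=readout.get_obs();print(o["contact_force"],o["tcp_pos"])
```

```text
jaw_pad 0.97 along 50.4 across 4.3
[0.02537483 1.19766762 6.25954655] [ 0.56962368 -0.04176329  0.16212493]
```

step_arm --pt "-0.01 0 0.001 0 0 0 1" --pt "-0.022 0 0.001 0 0 0 1" --pt "-0.034 0 0.001 0 0 0 1" --pt "-0.046 0 0.001 0 0 0 1" --pt "-0.058 0 0.001 0 0 0 1" --pt "-0.068 0 0.001 0 0 0 1" --pt "-0.074 0 0.001 0 0 0 1" --pt "-0.077 0 0.001 0 0 0 1" --pt "-0.08 0 0.001 0 0 0 1" --pt "-0.08 0 0.001 0 0 0 1"

```text
clock: 46.05
tcp_pos: [0.5666, -0.0795, 0.1619]
orientation: [-2.315, -2.12, -0.006]
contact_force: [-0.6, 3.8, 7.6]
grip_width: -0.0
```

Run:
```python
from h import *
f=jaw(("jaw_pad",))
o=readout.get_obs();print(o["contact_force"],o["tcp_pos"])
```

```text
jaw_pad 0.9 along 12.3 across 4.1
[-0.80972598  3.56871583  7.62932169] [ 0.56661682 -0.07950887  0.16187475]
```

step_arm --pt "-0.001 0 0.001 0 0 0 1" --pt "-0.002 0 0.001 0 0 0 1" --pt "-0.003 0 0.001 0 0 0 1" --pt "-0.004 0 0.001 0 0 0 1" --pt "-0.005 0 0.001 0 0 0 1" --pt "-0.006 0 0.001 0 0 0 1" --pt "-0.007 0 0.001 0 0 0 1" --pt "-0.008 0 0.001 0 0 0 1" --pt "-0.009 0 0.001 0 0 0 1" --pt "-0.009 0 0.001 0 0 0 1"

```text
clock: 47.4
tcp_pos: [0.5667, -0.0802, 0.1615]
orientation: [-2.309, -2.121, -0.011]
contact_force: [-1.5, 7.7, 9.0]
grip_width: 0.0002
```

step_arm --pt "-0.002 0 0.001 0 0 0 1" --pt "-0.004 0 0.001 0 0 0 1" --pt "-0.006 0 0.001 0 0 0 1" --pt "-0.008 0 0.001 0 0 0 1" --pt "-0.009 0 0.001 0 0 0 1" --pt "-0.01 0 0.001 0 0 0 1" --pt "-0.011 0 0.001 0 0 0 1" --pt "-0.012 0 0.001 0 0 0 1" --pt "-0.012 0 0.001 0 0 0 1" --pt "-0.012 0 0.001 0 0 0 1"

```text
clock: 48.65
tcp_pos: [0.5668, -0.0809, 0.1612]
orientation: [-2.301, -2.122, -0.017]
contact_force: [-1.8, 11.3, 9.9]
grip_width: -0.0003
```

Run:
```python
from h import *
f=jaw(("jaw_pad",));crop(f,"s9.png",220,350,150,290,4)
o=readout.get_obs();print(o["contact_force"],o["tcp_pos"])
```

```text
jaw_pad 0.96 along 8.2 across 0.9
[-2.52564569 11.22210035 10.34482619] [ 0.56678735 -0.08086473  0.16124842]
```

View pics/s9.png

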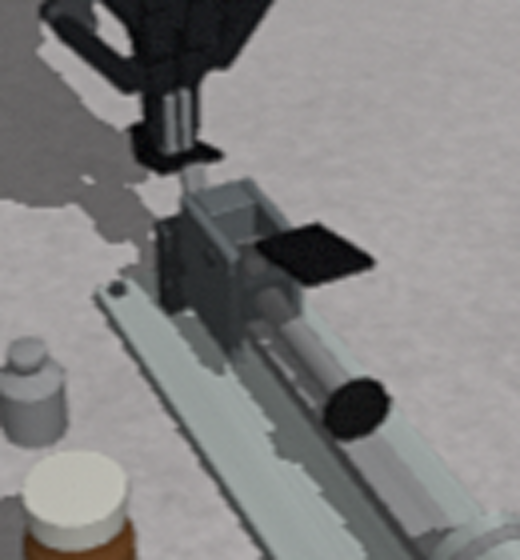

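The jaw housing is at the rear stop and the rearward push is solid at about 11 N. I'll let the lever up gently.

step_arm --pt "0 0 -0.003 0 0 0 1" --pt "0.002 0 -0.008 0 0 0 1" --pt "0.004 0 -0.014 0 0 0 1" --pt "0.006 0 -0.02 0 0 0 1" --pt "0.008 0 -0.03 0 0 0 1" --pt "0.008 0 -0.05 0 0 0 1" --pt "0.008 0 -0.08 0 0 0 1" --pt "0.008 0 -0.12 0 0 0 1" --pt "0.008 0 -0.18 0 0 0 1" --pt "0.008 0 -0.24 0 0 0 1"

```text
clock: 50.0
tcp_pos: [0.5669, -0.08, 0.2833]
orientation: [-2.304, -2.121, -0.017]
contact_force: [0.8, -1.4, -0.1]
grip_width: 0.0002
```

Run:
```python
from h import *
f=jaw(("jaw_pad","release_pad","pump_pad","plug","cell_face"));crop(f,"s10.png",200,400,150,350)
for t in("jar","weight","dish"):
    v=tip_of(t,f)[:1];print(t,v and atz(f,v[0]["point"],0))
```

```text
jaw_pad 0.85 along 11.6 across 1.0
release_pad 0.77 along -171.7 across 1.1
pump_pad 0.74 along 141.2 across 35.9
cell_face 0.7 along 101.9 across -0.6
jar [0.71851975 0.10962507 0.        ]
weight [ 0.68989945 -0.01470947  0.        ]
dish [0.46875255 0.22419522 0.        ]
```

View pics/s10.png

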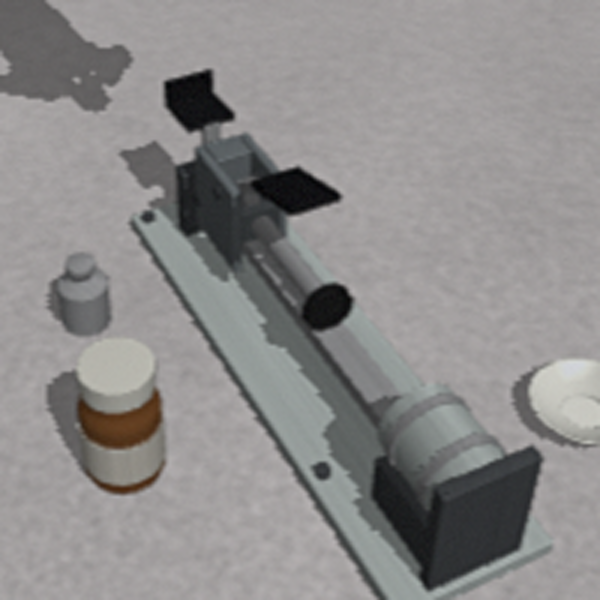

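The final view shows the jaw against its rear stop, with the pad pixel at about (309,252), unchanged from when it was held there. Both levers are up, no brass shows at the cell, and the bystanders are in place. Handing in.

```bash
python3 -c "
from bench import r,readout
print(readout.get_obs()['contact_force']);print(r.hand_in())"
```

```text
[-0.48938057  0.18250675  0.16040975]
the job is handed in; nothing more can be done
None
```

I pressed the plug home with four pump strokes, held the release lever down, drew the jaw back to its rear stop, and let go. I handed the job in at about 50 s; no verdict is reported.

**Checks that agreed**
- **Plug:** on the fourth stroke the lever went solid part way down, at about 14.4 N and with under 0.2 mm of creep. The last view shows no brass between plug and cell. The flange itself is not visible from the camera, so home rests on these two signs plus the camera-measured jaw travel (about 81–84 mm, expected 84 mm).
- **Jaw:** it met a solid rear stop at about 11 N. By eye, its pad is at the same pixel after letting go as when it was held against the stop.
- **Levers and arm:** both levers look sprung back in the last view. The gripper is clear, with force near zero.

**Checks that disagreed**
- **Jaw pad:** the network's estimate scattered by 2–4 mm. It read 8.2 mm held at the stop and 11.6 mm after letting go, and I judged that to be noise.
- **Bystanders:** the network put the jar and weight about 5 mm and the dish about 8 mm from their first single-camera readings. The picture shows all three in the same place, and the gripper never came near them.
- **Pump paddle and plug:** the last network reading for the paddle was plainly wrong and the plug was not reported, so I went by the picture for both.

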